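Fit the hook head to the reach pole until its spring button clicks

TASK

Take the hook head (the narrow socket with the crook on top), slide it gently down over the pole end in the bench clamp until it sits fully home on the collar, and turn it until the spring button pops out through its hole; stop turning as soon as it clicks, and let go. Do not force it, and leave the other head, the carabiners and everything else as they are.

Things in the scene. Friction and masses are not known exactly. Their poses are not given: they have to be found in the camera images.
- hook_head: Hook head of a sectional reach pole, loose, about 0.25 kg, standing upright on its open mouth, 146 mm tall. Origin: centre of the mouth's rim; z up the tube. Aluminium tube 36 mm outside, 31 mm inside, 90 mm deep; the mouth is belled: 48 mm outside, inside 43 mm narrowing to 31 mm over the lowest 9 mm. It starts in the middle or left of the table; its place may be swapped with the fork head's.
- head_grip (a point): Place to grip the hook head: middle of its flat steel blade, 121 mm above the head's origin. The blade is 38 mm wide (head's x) and 10 mm thick (y), from the closed cap at 96 mm up to 146 mm. A 10 mm round crook leaves its top on the +x side, reaches out to 58 mm from the axis and bends down to 98 mm.
- head_hole (a point): Centre of the round 9.6 mm hole through the head's wall, on its +x side (under the crook) only, 35 mm above the mouth's rim.
- clamp: Bench pole clamp, bolted down: base plate 100 x 90 mm, grey split block 60 mm wide and 46 mm high, T-handle on its +y side, the split in its -x face. Origin: centre of the underside, on the pole's vertical axis; x points away from the split. It holds the short pole end upright.
- seat (a point): Centre of the top of the pole end's grey collar (52 mm across), 62 mm above the table, on the pole's axis: the hook head's rim rests here when fully home. Forcing means over 50 N between head and pole end, all their contacts added up; a 10 N push and a free turn stay well below.
- nose (a point): Top of the pole end's spigot, on the axis, 70 mm above the collar. The spigot is 30 mm across; its top 15 mm are a round nose.
- button_level (a point): Point on the pole's axis, 35 mm above the collar, level with the steel spring button (8 mm across, blunt tip 21 mm from the axis). It points from 0.45 rad clockwise to 1.15 rad anticlockwise (from above) of the clamp's +x; its bearing is not measured: see it or feel for it. The pole end does not turn in the clamp.
- spring_button (a joint): Travel of the spring button in m: 0 = fully out, about 0.005 = pushed flush inside the tube; spring 1.5 N out, 4 N in. The belled mouth pushes it in (about 10 N down there, a few N after). The head then turns on the spigot against about 0.1 N m; fully home, with its hole within about 0.1 rad of the button, the button springs out and the head turns only about 0.1 rad more.
- fork_head: The other head, left alone: wider, lower socket 54 mm across, 62 mm tall, with a two-pronged steel fork up to 124 mm, the prongs 62 mm apart along its y. Loose, standing upright. Origin: centre of the underside.
- carabiner_stand: Slotted beech stand, fixed, 78 x 216 x 44 mm, long side along y, four slots along x 48 mm apart. Origin: centre of the underside.
- wear_gauge: Flat steel wear gauge with a row of jaws, 112 x 33 x 5 mm, loose, lying flat. Origin: centre of the underside, x along it.
- rigging_plate: Flat aluminium rigging plate with five holes, 82 x 130 x 9 mm, loose, lying flat. Origin: centre of the underside, y along it.
- mallet: Rubber mallet lying on its side: head 58 mm across and 86 mm long along y, 115 mm from the origin along +x, handle to -x, 300 mm long over all. Loose. Origin: under the handle, on the table.
- carabiner_1: Green oval carabiner, 100 x 58 mm, 10 mm bar, standing upright in slot 1 of the stand (counted from its -y end), its plane along the stand's x. Origin: its lowest point, 14 mm above the table.
- carabiner_2: Green oval carabiner, 100 x 58 mm, 10 mm bar, standing upright in slot 2 of the stand (counted from its -y end), its plane along the stand's x. Origin: its lowest point, 14 mm above the table.
- carabiner_3: Green oval carabiner, 100 x 58 mm, 10 mm bar, standing upright in slot 3 of the stand (counted from its -y end), its plane along the stand's x. Origin: its lowest point, 14 mm above the table.
- carabiner_4: Green oval carabiner, 100 x 58 mm, 10 mm bar, standing upright in slot 4 of the stand (counted from its -y end), its plane along the stand's x. Origin: its lowest point, 14 mm above the table.
There are look-alikes about, which are no part of the job. What is meant by the clamp is not orange, and is the larger of those in its own colour.

How it is judged (in metres and radians):
On the way, in this order (a step that is already met when the one before it is completed fails the run):
1. the hook head is slid over the spigot and pushes the button in (horizontal distance between hook_head and seat below 0.004 m and angle between hook_head's own z axis and vertical below 0.09 rad and value of joint spring_button above 0.003 m), for 0.1 s.
2. the head is fully home on the collar with the button popped out through its hole (horizontal distance between hook_head and seat below 0.004 m and angle between hook_head's own z axis and vertical below 0.09 rad and z of hook_head in the frame of seat between -0.002 and 0.0025 m and value of joint spring_button below 0.0015 m), for 0.3 s.
At the end, for the whole second after the job is handed in: The hook head stands on the collar of the pole end, its rim within 2.5 mm of the collar's top and within 4 mm of the axis, upright within 0.09 rad, the spring button out through the hole (travel under 1.5 mm), still and released; the fork head still stands (all of step 2 and linear speed of hook_head below 0.02 m/s and angle between fork_head's own z axis and vertical below 0.1 rad); the robot touches nothing.
It fails at once if the head is forced on the pole end or clamp with more than 50 N, all their contacts added up (contact force between hook_head and clamp above 50 N).
It fails at once if the fork head, gauge, rigging plate or mallet is moved more than 25 mm (distance of any of fork_head, wear_gauge, rigging_plate, mallet from where it was at the start of the episode above 0.025 m).
It fails at once if a carabiner is moved more than 15 mm or tipped in its slot (distance of any of carabiner_1, carabiner_2, carabiner_3, carabiner_4 from where it was at the start of the episode above 0.015 m or angle between any of carabiner_1, carabiner_2, carabiner_3, carabiner_4's own z axis and vertical above 0.35 rad).
It also fails if it takes over 67 s, if anything falls off the work surface, if the arm or the gripper's body presses on something with over 40 N, if the wrist force passes 120 N, or if a joint passes its speed limit or range.

ROBOT

A 6-joint arm with a two-finger parallel gripper is mounted at the origin on the work surface. World frame = base frame: x ahead of the robot, y to its left, z up, the work surface at z = 0. Lengths are in m, angles in degrees, forces in N, time in s.
With the tool pointing down it reaches from about 0.4 to 0.825 m from the base axis. Payload 7 kg.
Tool frame: the origin (TCP) lies midway between the tips of the shut fingers; the grasp point (between the pads) lies r.hold_point_z behind it (r.hold_point_z is the distance from the TCP to the grasp point, in m); z points along the fingers, x is the direction in which the jaws open and shut, and the axes are right-handed (so a half turn about z gives the same grasp; the last joint's range is limited). The gripper opens to 88 mm and grips with 3 to 60 N. Pads are 19 mm wide; open, the fingers measure 130 mm over their backs; the gripper's body (78 mm by 193 mm) begins 47 mm behind the grasp point.
Start: joints at [-50.013, 20.546, 0.682, 0, -70.136, -16.507], TCP at [0.269, -0.619, 0.227] pointing down, gripper open.
Joint ranges: [-176.03, 176.03], [-82.01, 121.73], [-58.28, 71.71], [-173.87, 95.51], [-174.79, -0.11], [-173.66, 173.66]. Speed limits (degrees/s): [136.94, 136.94, 172.46, 180, 180, 180].

INTERFACE

Orientations are given as [roll, pitch, yaw] about the fixed x, y, z axes, in that order (R = Rz(yaw) Ry(pitch) Rx(roll)).
In Python, from plant import get_state, viewer, close_job, r gives the robot as it stands.
- The arm moves only by the tool apply_moves, never from a script. Its argument "plan" is a list of rows, each a list of 3 entries, a list of its own where there are three numbers: the closure in counts, from 0 (fully open) to 255 (shut), then the shift along the tool's x, y, z in units of 50 mm (1.0 is 50 mm), then the turn about the tool's z in units of 6 degrees (1.0 is 6 degrees). A call has 1 to 12 rows; each row shifts and turns the commanded pose from where the row before left it, along the tool's axes as they then stand; what a row does not reach is not made up. A row lasts 1/8 s, in which the tool goes at most 62.5 mm and 10.7 degrees, less where a joint would pass 70% of its speed; a pose out of reach is approached as far as the arm can. A call is refused whole if a number of a shift passes 1 or a number of a turn 1, either way. A call with a gripper value outside its range is refused whole. The fingers move at their own pace and stop on an object; "squeeze" is the grip in N (left out, the last holds). Time passes only in rows, so rows that do not move let the fingers close. It gives the time, the measured TCP pose, the force and the opening at its end, in the units of the state.
- get_state(): the state, without advancing time (a new reading comes with each control period).
- viewer.capture(name): name is "scene" or "side" or "wrist"; returns a dict with "frame" (400x640x3 uint8, blue, green, red), "K" (3x3 intrinsics, pixels), "D" ([k1, k2, p1, p2, k3] as OpenCV has them; the pictures are not rectified), "R" (3x3) and "t" (3): a world point X has camera coordinates R X + t; the wrist camera has in their place "mount" (4x4, takes a point from camera to tool coordinates, whose origin is the TCP and whose axes are the tool frame's). Camera axes: x right, y down, z forward; pixel columns grow to the right and rows downward; lengths in m; the calibration is good to about 2 mm. A picture is of the moment at which its call begins: read the wrist's pose just before it. There is no depth.
- close_job(): hands the job in, once; it reports no verdict.
The state is a dict: "time_s": time; "joints": joint angles; "qd": joint speeds; "joint_torque": joint torques, N m; "tcp_pos": TCP position; "eef_rot": TCP orientation; "contact_force": force on the tool from outside, world axes, zero at the start; "moment": the same for the moment, N m; "gripper_width": finger opening in m.
Only numpy, scipy, OpenCV 4.12 (cv2) and the standard library are available. Lean on these libraries where they do the work, as an engineer would, in place of code of your own. Each camera call takes 0.05 s, during which the arm holds its last target.

## Working session

There is one attempt and no reset: what is moved stays moved. The work goes in short steps, Python scripts to look and compute and a tool call to move; the robot and the scene stay as the last step left them, time stands still between calls to the robot, and variables do not carry over. Pictures are saved under pics/ and viewed, and the job is handed in when it is done.

Besides the shell and the picture viewer there is one more tool, called by a JSON object that holds its "fn" and its "kwargs", one argument or row to a line. apply_moves: Moves the arm, as the interface text tells. Its arguments: {"type":"object","properties":{"plan":{"type":"array","items":{"type":"array"}},"squeeze":{"type":"number"}},"required":["plan"]}

```bash
ls; mkdir -p pics; python3 - <<'E'
from plant import get_state, viewer, r
import cv2,pickle,numpy as np
print(get_state()); print(r.hold_point_z)
for n in ["scene","side","wrist"]:
    c=viewer.capture(n); cv2.imwrite(f"pics/{n}0.png",c["frame"]); pickle.dump(c,open(f"{n}0.pkl","wb"))
    print({k:np.round(v,4).tolist() for k,v in c.items() if k!="frame"})
E
```

```text
pics
{'time_s': 0.0, 'joints': array([-5.00150679e+01,  2.05912374e+01,  6.32966363e-01, -2.00958458e-02,
       -7.01357516e+01, -1.65065621e+01]), 'qd': array([-0.02971936, -0.00051308,  0.00250076,  0.02561643,  0.00124761,
        0.00325859]), 'joint_torque': array([ 6.29128613e-05, -5.82717025e+01,  2.93048269e+01,  6.99714661e+00,
        6.68754205e-03, -1.69274049e-04]), 'tcp_pos': array([ 0.26869328, -0.61867456,  0.22561886]), 'eef_rot': array([-1.79991396e+02, -9.55155767e-02,  1.13471519e+02]), 'contact_force': array([-0.0097136 , -0.1007847 , -0.25439882]), 'moment': array([ 0.0276847 , -0.0427603 ,  0.01331232]), 'gripper_width': 0.0878067091423418}
0.0188
{'K': [[442.6114, 0.0, 322.3371], [0.0, 442.6114, 205.118], [0.0, 0.0, 1.0]], 'D': [0.0102, 0.0, 0.0, 0.0, 0.0], 'R': [[-0.8191, 0.5737, -0.0067], [0.4373, 0.6167, -0.6546], [-0.3714, -0.5391, -0.756]], 't': [0.482, -0.1243, 1.2387]}
{'K': [[381.791, 0.0, 319.034], [0.0, 381.791, 202.021], [0.0, 0.0, 1.0]], 'D': [-0.0465, 0.0, 0.0, 0.0, 0.0], 'R': [[-0.833, -0.5531, 0.0112], [-0.2717, 0.3915, -0.8791], [0.4819, -0.7354, -0.4764]], 't': [0.4374, 0.2793, 0.7256]}
{'K': [[342.9292, 0.0, 319.1205], [0.0, 342.9292, 203.437], [0.0, 0.0, 1.0]], 'D': [-0.07, 0.0, 0.0, 0.0, 0.0], 'mount': [[1.0, -0.0003, -0.0008, 0.0002], [0.0005, 0.9615, 0.2747, -0.0731], [0.0006, -0.2747, 0.9615, -0.1574], [0.0, 0.0, 0.0, 1.0]]}
```

View pics/scene0.png

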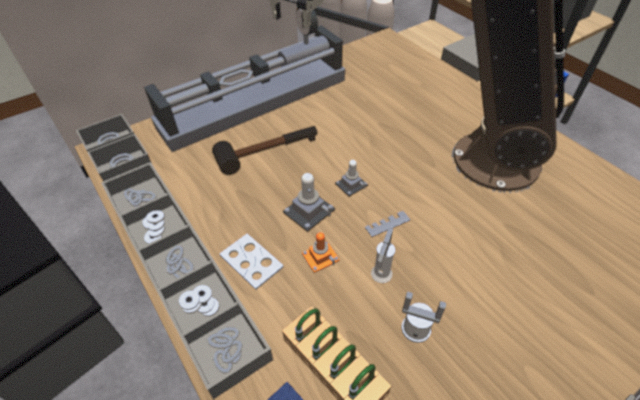

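View pics/side0.png

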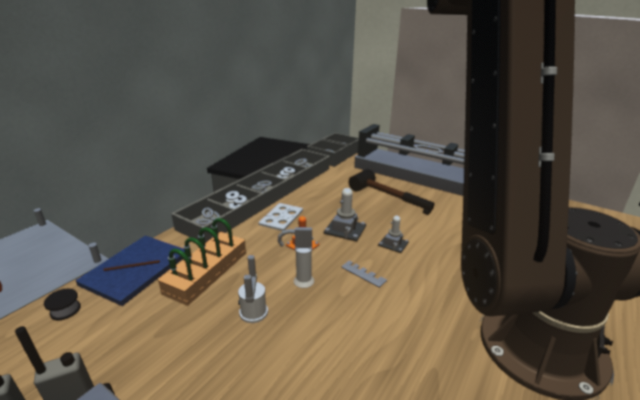

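View pics/wrist0.png

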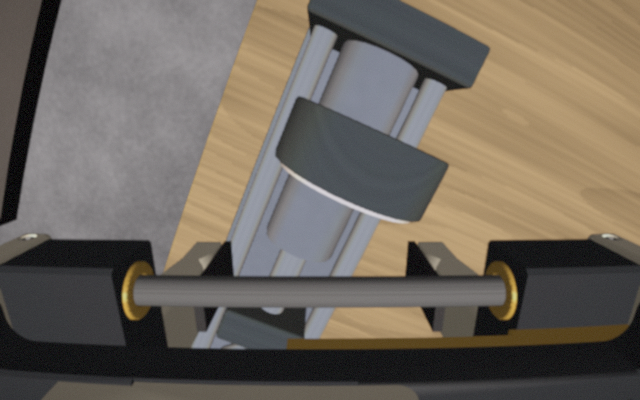

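In the scene view, the clamp candidates are large grey (308,205), small grey (351,180) and orange (320,252), so I take the large grey one. The head candidates are the narrow one with the blade (384,262) and the fork (420,318), so I take the narrow one. I'll check both in close crops.

```bash
cat > h.py <<'E'
import numpy as np,cv2,pickle
from scipy.spatial.transform import Rotation as Ro
def cam(c,st=None):
    if "R" in c: return c["K"],c["D"],np.array(c["R"]),np.array(c["t"]).ravel()
    Rt=Ro.from_euler('xyz',st["eef_rot"],degrees=True).as_matrix(); p=np.array(st["tcp_pos"])
    M=np.array(c["mount"]); Rc=Rt@M[:3,:3]; tc=Rt@M[:3,3]+p
    return c["K"],c["D"],Rc.T,-Rc.T@tc
def ray(C,px):
    K,D,R,t=C
    u=cv2.undistortPoints(np.array([[px]],float),np.array(K),np.array(D))[0,0]
    d=R.T@np.array([u[0],u[1],1]); return -R.T@t,d/np.linalg.norm(d)
def onplane(C,px,z):
    o,d=ray(C,px); return o+d*(z-o[2])/d[2]
def tri(*rs):
    A=0;b=0
    for o,d in rs:
        P=np.eye(3)-np.outer(d,d);A=A+P;b=b+P@o
    X=np.linalg.solve(A,b); return X,[np.linalg.norm((np.eye(3)-np.outer(d,d))@(X-o)) for o,d in rs]
def proj(C,X):
    K,D,R,t=C
    return cv2.projectPoints(np.atleast_2d(np.array(X,float)),cv2.Rodrigues(R)[0],t,np.array(K),np.array(D))[0][:,0]
E
python3 - <<'E'
import cv2
a=cv2.imread("pics/scene0.png");b=cv2.imread("pics/side0.png")
f=lambda i,x,y,w,h,s:cv2.resize(i[y:y+h,x:x+w],None,fx=s,fy=s,interpolation=cv2.INTER_CUBIC)
cv2.imwrite("pics/c1.png",f(a,280,160,160,120,5))
cv2.imwrite("pics/c2.png",f(b,260,170,160,120,5))
E
```

```text
(no output)
```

View pics/c1.png

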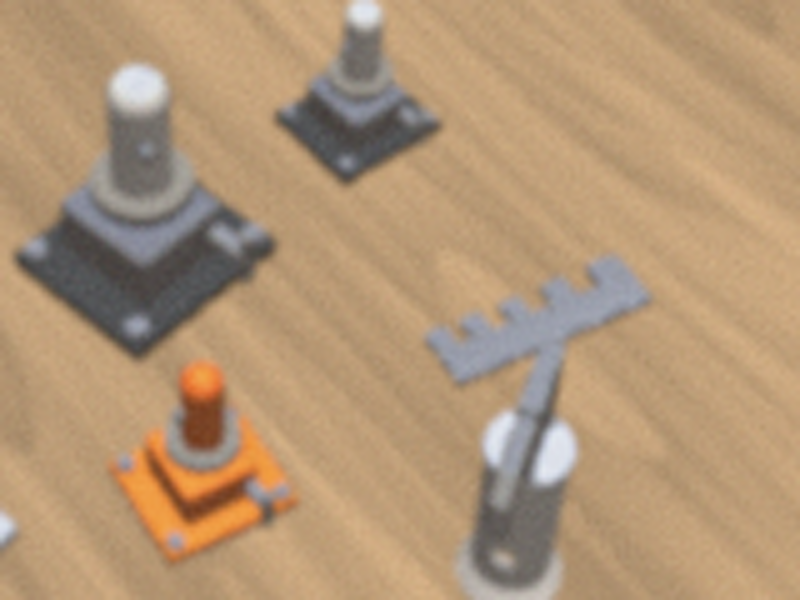

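View pics/c2.png

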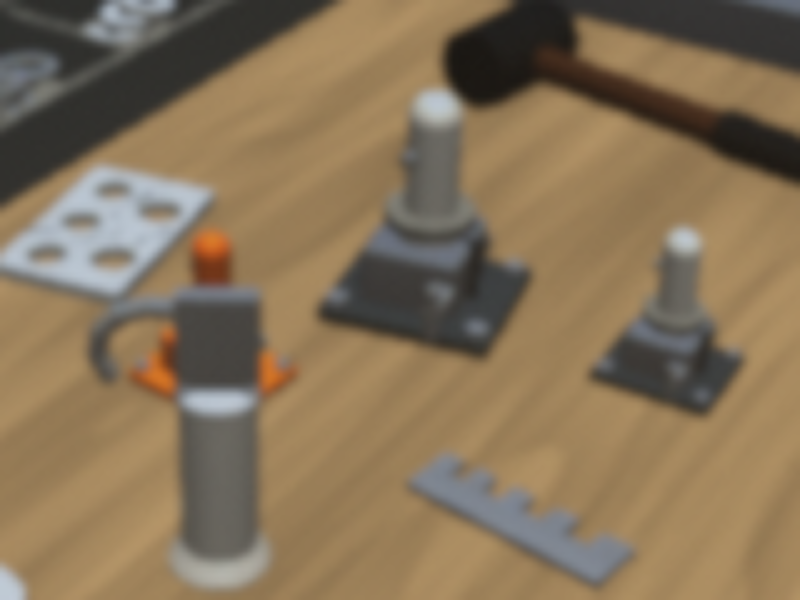

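```bash
python3 - <<'E'
from h import *
S=cam(pickle.load(open("scene0.pkl","rb")));D=cam(pickle.load(open("side0.pkl","rb")))
s=lambda x,y:(280+(x-2)/5,160+(y-2)/5); d=lambda x,y:(260+(x-2)/5,170+(y-2)/5)
np.set_printoptions(precision=4,suppress=True)
for n,a,b,z in [("nose sphere 117",(138.5,96),(437,113),.117),("collar 62",(142,186),(432,210),.062),("button",(148,150),(408,157),.097),("cap96",(530,448),(218,398),.096)]:
    print(n,tri(ray(S,s(*a)),ray(D,d(*b))),onplane(S,s(*a),z),onplane(D,d(*b),z))
print("hole",onplane(S,s(503,557),.035))
print("blade top corners side",onplane(D,d(177,290),.146),onplane(D,d(260,292),.146))
print("blade top scene ends",onplane(S,s(556,348),.146))
print("base corners scene",[onplane(S,s(*p),.008) for p in [(18,258),(138,352),(272,242)]])
print("hook base",onplane(S,s(509,578),.004),onplane(D,d(220,562),.004))
E
```

```text
nose sphere 117 (array([ 0.53  , -0.1427,  0.1214]), [np.float64(0.0011320808124017816), np.float64(0.0011320808124018686)]) [ 0.527  -0.1477  0.117 ] [ 0.5338 -0.1482  0.117 ]
collar 62 (array([ 0.5305, -0.1426,  0.0604]), [np.float64(0.000410860093526768), np.float64(0.00041086009352685687)]) [ 0.531  -0.1418  0.062 ] [ 0.529  -0.1394  0.062 ]
button (array([ 0.5364, -0.1262,  0.1009]), [np.float64(0.0025342026385727617), np.float64(0.0025342026385727833)]) [ 0.5327 -0.1323  0.097 ] [ 0.5394 -0.1282  0.097 ]
cap96 (array([0.4973, 0.1029, 0.0934]), [np.float64(0.003141892549051103), np.float64(0.0031418925490509795)]) [0.4966 0.101  0.096 ] [0.4949 0.1102 0.096 ]
hole [0.5108 0.109  0.035 ]
blade top corners side [0.5145 0.1123 0.146 ] [0.4842 0.0933 0.146 ]
blade top scene ends [0.4829 0.0933 0.146 ]
base corners scene [array([ 0.5833, -0.1788,  0.008 ]), array([ 0.5671, -0.0943,  0.008 ]), array([ 0.4729, -0.1135,  0.008 ])]
hook base [0.5007 0.1055 0.004 ] [0.4943 0.1108 0.004 ]
```

{"fn": "apply_moves", "kwargs": {
  "plan": [
    [0,[0.75,0.74,-0.1],0],
    [0,[0.75,0.74,-0.1],0],
    [0,[0.75,0.74,-0.1],0],
    [0,[0.75,0.74,-0.1],0],
    [0,[0.75,0.74,-0.1],0],
    [0,[0.75,0.74,-0.1],0],
    [0,[0.75,0.74,-0.1],0],
    [0,[0.75,0.74,-0.1],0],
    [0,[0.75,0.74,-0.1],0],
    [0,[0.75,0.74,-0.1],0],
    [0,[0.75,0.74,-0.1],0],
    [0,[0,0,0],0]
  ]
}}

```text
time_s: 1.65
tcp_pos: [0.4789, -0.0758, 0.2817]
eef_rot: [180.0, -0.0, 113.7]
contact_force: [-0.1, -1.4, -0.3]
gripper_width: 0.0874
```

```bash
cat > snap.py <<'E'
import sys
from plant import get_state, viewer
from h import *
n,tag=sys.argv[1:3]
st=get_state(); c=viewer.capture(n); c["st"]=st
pickle.dump(c,open(f"{n}{tag}.pkl","wb")); cv2.imwrite(f"pics/{n}{tag}.png",c["frame"])
for k in ["time_s","joints","tcp_pos","eef_rot","contact_force","moment","gripper_width"]: print(k,np.round(st[k],4))
E
python3 snap.py wrist 1
```

```text
time_s 1.65
joints [ 1.42963e+01  3.27600e-01 -1.73334e+01 -1.19000e-02 -7.23120e+01
 -8.05807e+01]
tcp_pos [ 0.4789 -0.0758  0.2817]
eef_rot [ 1.799716e+02 -6.800000e-03  1.137120e+02]
contact_force [-0.0793 -1.3734 -0.3032]
moment [-0.041   0.0252 -0.0173]
gripper_width 0.0874
```

View pics/wrist1.png

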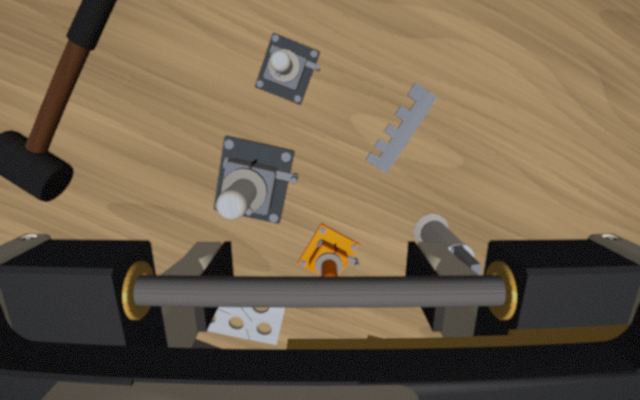

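```bash
python3 - <<'E'
import cv2
b=cv2.imread("pics/wrist1.png")
f=lambda i,x,y,w,h,s:cv2.resize(i[y:y+h,x:x+w],None,fx=s,fy=s,interpolation=cv2.INTER_CUBIC)
cv2.imwrite("pics/c3.png",f(b,200,130,110,100,6))
E
```

```text
(no output)
```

View pics/c3.png

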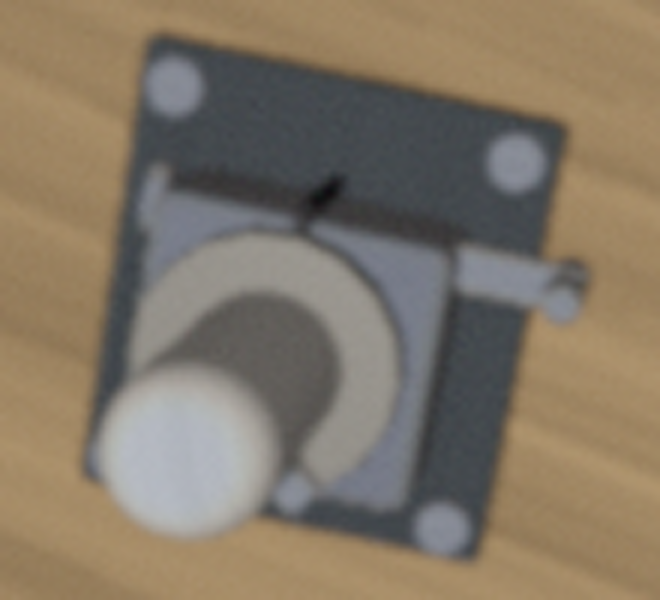

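```bash
python3 - <<'E'
from h import *
S=cam(pickle.load(open("scene0.pkl","rb")));D=cam(pickle.load(open("side0.pkl","rb")))
c=pickle.load(open("wrist1.pkl","rb"));W=cam(c,c["st"])
s=lambda x,y:(280+(x-2)/5,160+(y-2)/5); d=lambda x,y:(260+(x-2)/5,170+(y-2)/5)
w=lambda x,y:(200+(x-2.5)/6,130+(y-2.5)/6)
np.set_printoptions(precision=4,suppress=True)
for n,a,b,e,z in [("nose sphere 117",(138.5,96),(437,113),(190,452),.117),("collar 62",(142,186),(432,210),(265,362),.062),("button",(148,150),(408,157),(293,492),.097)]:
    print(n,tri(ray(S,s(*a)),ray(D,d(*b)),ray(W,w(*e))),tri(ray(S,s(*a)),ray(W,w(*e))),onplane(W,w(*e),z))
print("base",[onplane(W,w(*p),.008) for p in [(150,38),(565,125),(475,555)]])
E
```

```text
nose sphere 117 (array([ 0.5305, -0.1448,  0.1204]), [np.float64(0.0016101240647172495), np.float64(0.001650979101154752), np.float64(0.0015168560801678945)]) (array([ 0.5298, -0.1451,  0.1215]), [np.float64(0.0012195964194901359), np.float64(0.0012195964194901317)]) [ 0.5324 -0.1467  0.117 ]
collar 62 (array([ 0.5309, -0.1453,  0.0589]), [np.float64(0.0017514832530752876), np.float64(0.001217888211915427), np.float64(0.0017844187618720178)]) (array([ 0.5303, -0.1457,  0.0589]), [np.float64(0.0016357678250895308), np.float64(0.0016357678250895381)]) [ 0.5305 -0.1466  0.062 ]
button (array([ 0.5371, -0.1284,  0.1   ]), [np.float64(0.002733484914758213), np.float64(0.0030008617948833467), np.float64(0.0018970519319977596)]) (array([ 0.5363, -0.1288,  0.103 ]), [np.float64(0.0012991555359967361), np.float64(0.0012991555359967964)]) [ 0.5394 -0.1302  0.097 ]
base [array([ 0.492 , -0.1989,  0.008 ]), array([ 0.4743, -0.1127,  0.008 ]), array([ 0.5701, -0.0945,  0.008 ])]
```

{"fn": "apply_moves", "kwargs": {
  "plan": [
    [0,[0.8,0.7,0],-0.35],
    [0,[0.8,0.7,0],-0.35],
    [0,[0.8,0.7,0],-0.35],
    [0,[0.8,0.7,0],-0.35],
    [0,[0,0,0],0],
    [0,[0,0,0],0]
  ]
}}

```text
time_s: 2.45
tcp_pos: [0.531, 0.1261, 0.2811]
eef_rot: [-179.9, 0.0, 121.8]
contact_force: [-0.4, -0.0, 0.2]
gripper_width: 0.0878
```

```bash
python3 snap.py wrist 2;  python3 - <<'E'
import cv2
b=cv2.imread("pics/wrist2.png")
f=lambda i,x,y,w,h,s:cv2.resize(i[y:y+h,x:x+w],None,fx=s,fy=s,interpolation=cv2.INTER_CUBIC)
cv2.imwrite("pics/c4.png",f(b,230,60,200,180,4))
E
```

```text
time_s 2.45
joints [ 3.39354e+01  6.54430e+00 -1.06810e+01 -1.30000e-03 -7.28379e+01
 -9.20869e+01]
tcp_pos [0.531  0.1261 0.2811]
eef_rot [-1.799367e+02  1.100000e-03  1.218481e+02]
contact_force [-0.3665 -0.0148  0.2058]
moment [0.0031 0.0034 0.0352]
gripper_width 0.0878
```

View pics/wrist2.png

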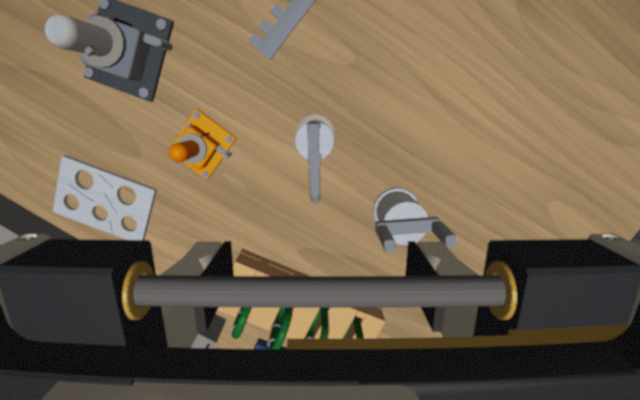

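View pics/c4.png

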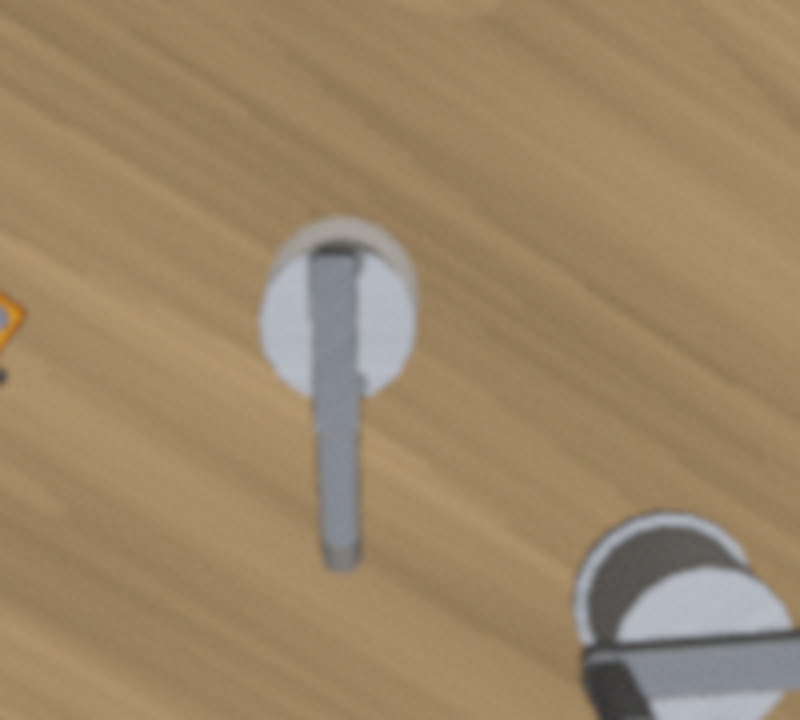

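```bash
python3 - <<'E'
from h import *
c=pickle.load(open("wrist2.pkl","rb"));W=cam(c,c["st"])
w=lambda x,y:(230+(x-1.5)/4,60+(y-1.5)/4)
np.set_printoptions(precision=4,suppress=True)
print("cap",onplane(W,w(338,322),.096))
a=onplane(W,w(334,253),.146);b=onplane(W,w(337,430),.146);e=onplane(W,w(340,545),.146)
print(a,b,(a+b)/2,np.linalg.norm(b-a)); print(np.degrees(np.arctan2(*(b-a)[1::-1])),np.degrees(np.arctan2(*(e-a)[1::-1])))
print("fork prongs",[onplane(W,p,.124) for p in [(390,222),(390,248),(440,220)]],onplane(W,(405,222),.062))
st=c["st"];Rt=Ro.from_euler('xyz',st["eef_rot"],degrees=True).as_matrix()
for g in [(a+b)/2,onplane(W,w(338,322),.096)]:
    g=g.copy();g[2]=.121-.0188; print("shift units",Rt.T@(g-st["tcp_pos"])/.05)
E
```

```text
cap [0.4992 0.1004 0.096 ]
[0.4831 0.0903 0.146 ] [0.5146 0.1104 0.146 ] [0.4988 0.1004 0.146 ] 0.03736938823927146
32.55899728177438 32.764991968638505
fork prongs [array([0.5248, 0.2031, 0.124 ]), array([0.5471, 0.2189, 0.124 ]), array([0.4972, 0.2438, 0.124 ])] [0.5265 0.2408 0.062 ]
shift units [-0.0982 -0.8143  3.5799]
shift units [-0.1024 -0.8077  3.5799]
```

{"fn": "apply_moves", "kwargs": {
  "plan": [
    [100,[-0.1,-0.81,0],-0.13],
    [100,[0,0,0.5],0],
    [100,[0,0,0.8],0],
    [100,[0,0,0.8],0],
    [100,[0,0,0.7],0],
    [100,[0,0,0.5],0],
    [100,[0,0,0.28],0],
    [100,[0,0,0],0],
    [100,[0,0,0],0]
  ],
  "squeeze": 25
}}

```text
time_s: 3.62
tcp_pos: [0.5002, 0.1014, 0.1036]
eef_rot: [179.9, 0.0, 122.6]
contact_force: [0.6, 0.1, -0.2]
gripper_width: 0.0532
```

```bash
python3 snap.py wrist 3
```

```text
time_s 3.625
joints [ 3.35441e+01  1.18826e+01 -2.94012e+01  2.30000e-02 -4.86218e+01
 -9.09149e+01]
tcp_pos [0.5002 0.1014 0.1036]
eef_rot [1.799053e+02 1.580000e-02 1.226444e+02]
contact_force [ 0.59    0.0633 -0.2151]
moment [-0.0362  0.03    0.0149]
gripper_width 0.0532
```

View pics/wrist3.png

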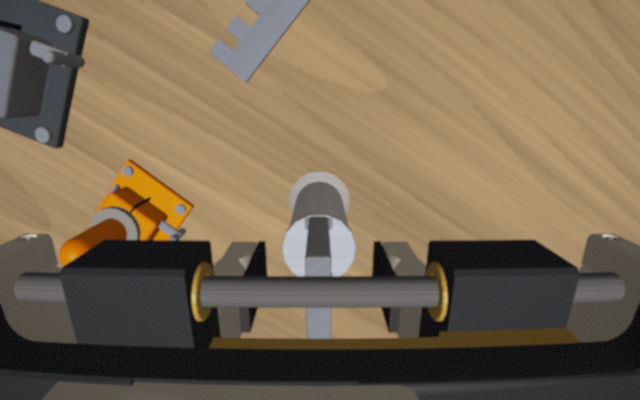

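The blade is centred between the pads (column 318), so I'm closing.

{"fn": "apply_moves", "kwargs": {
  "plan": [
    [150,[0,-0.03,0],0],
    [200,[0,0,0],0],
    [255,[0,0,0],0],
    [255,[0,0,0],0],
    [255,[0,0,0],0],
    [255,[0,0,0],0]
  ],
  "squeeze": 30
}}

```text
time_s: 4.42
tcp_pos: [0.4982, 0.1006, 0.1025]
eef_rot: [-180.0, 0.0, 122.7]
contact_force: [0.5, -0.5, 0.0]
gripper_width: 0.0098
```

{"fn": "apply_moves", "kwargs": {
  "plan": [
    [255,[0,0,-0.4],0],
    [255,[0,0,-0.8],0],
    [255,[0,0,-0.8],0],
    [255,[0,0,-0.8],0],
    [255,[0,0,-0.8],0],
    [255,[0,0,-0.4],0],
    [255,[0,0,0],0],
    [255,[0,0,0],0]
  ]
}}

```text
time_s: 5.42
tcp_pos: [0.4975, 0.1004, 0.301]
eef_rot: [-179.9, -0.0, 122.6]
contact_force: [0.5, -0.2, -3.0]
gripper_width: 0.0098
```

```bash
python3 snap.py wrist 4; python3 snap.py side 4;python3 snap.py scene 4
```

```text
time_s 5.425
joints [ 3.35799e+01  2.21200e+00 -1.28877e+01 -4.55000e-02 -7.50217e+01
 -9.09194e+01]
tcp_pos [0.4975 0.1004 0.301 ]
eef_rot [-1.798779e+02 -4.200000e-02  1.226487e+02]
contact_force [ 0.5269 -0.1705 -3.0429]
moment [ 0.0234  0.0612 -0.05  ]
gripper_width 0.0098
time_s 5.475
joints [ 3.35836e+01  2.22950e+00 -1.28897e+01 -3.78000e-02 -7.50301e+01
 -9.09215e+01]
tcp_pos [0.4975 0.1004 0.3009]
eef_rot [-1.798501e+02 -3.400000e-02  1.226522e+02]
contact_force [-0.1267 -0.3517 -3.5161]
moment [ 0.0055  0.002  -0.0568]
gripper_width 0.01
time_s 5.525
joints [ 3.35784e+01  2.23480e+00 -1.28737e+01 -2.62000e-02 -7.50398e+01
 -9.09216e+01]
tcp_pos [0.4976 0.1003 0.301 ]
eef_rot [-1.798513e+02 -2.290000e-02  1.226500e+02]
contact_force [ 0.9597 -0.2698 -1.9102]
moment [ 0.0293 -0.0037  0.0296]
gripper_width 0.0098
```

View pics/wrist4.png

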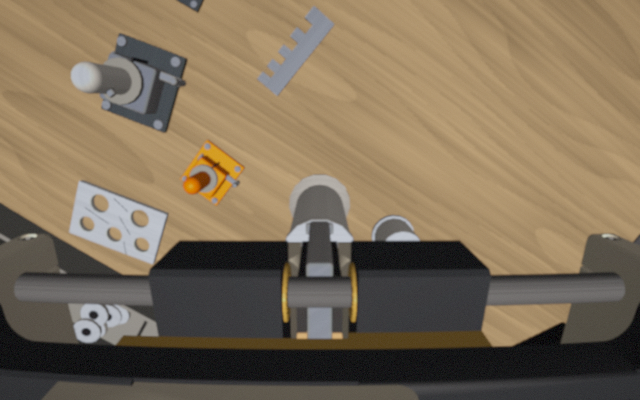

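View pics/side4.png

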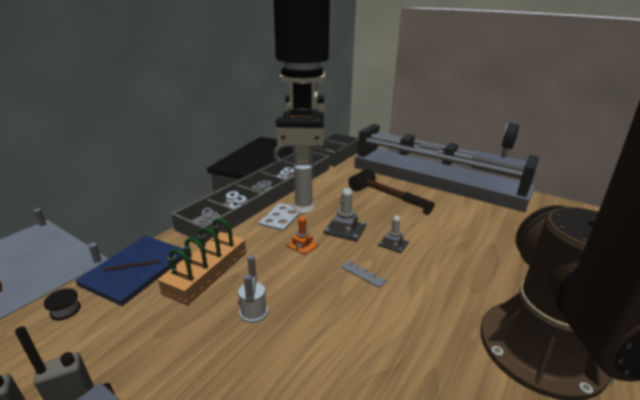

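View pics/scene4.png

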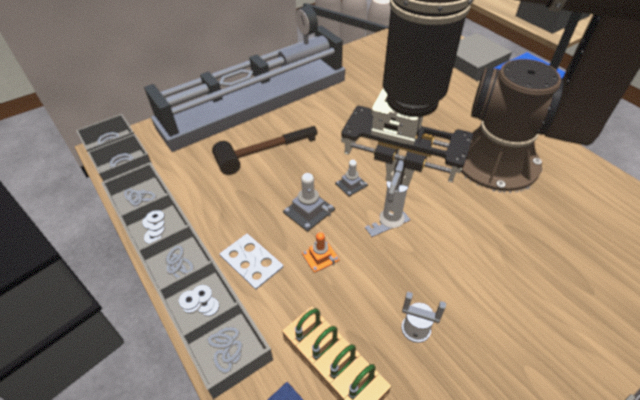

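{"fn": "apply_moves", "kwargs": {
  "plan": [
    [255,[-0.4,-0.2,0],0],
    [255,[-0.75,-0.35,0],0],
    [255,[-0.75,-0.35,0],0],
    [255,[-0.75,-0.35,0],0],
    [255,[-0.75,-0.35,0],0],
    [255,[-0.72,-0.3,0],0],
    [255,[-0.4,-0.2,0],0],
    [255,[0,0,0],0],
    [255,[0,0,0],0]
  ]
}}

```text
time_s: 6.7
tcp_pos: [0.5315, -0.1461, 0.3019]
eef_rot: [-180.0, -0.0, 122.6]
contact_force: [0.0, 0.1, -2.7]
gripper_width: 0.0097
```

```bash
python3 snap.py wrist 5; python3 snap.py side 5|head -1;python3 snap.py scene 5|head -1
python3 - <<'E'
import cv2,numpy as np
f=lambda i,x,y,w,h,s:cv2.resize(i[y:y+h,x:x+w],None,fx=s,fy=s,interpolation=cv2.INTER_CUBIC)
a=f(cv2.imread("pics/scene5.png"),268,120,80,120,5);b=f(cv2.imread("pics/side5.png"),306,130,80,120,5)
cv2.imwrite("pics/c5.png",np.hstack([a,b]))
E
```

```text
time_s 6.7
joints [ 4.97960e+00  6.54250e+00 -8.00840e+00 -1.60000e-02 -7.55112e+01
 -6.23350e+01]
tcp_pos [ 0.5315 -0.1461  0.3019]
eef_rot [-1.799521e+02 -4.260000e-02  1.226405e+02]
contact_force [ 0.0229  0.1017 -2.6825]
moment [ 0.0594  0.0054 -0.0159]
gripper_width 0.0097
time_s 6.75
time_s 6.8
```

View pics/wrist5.png

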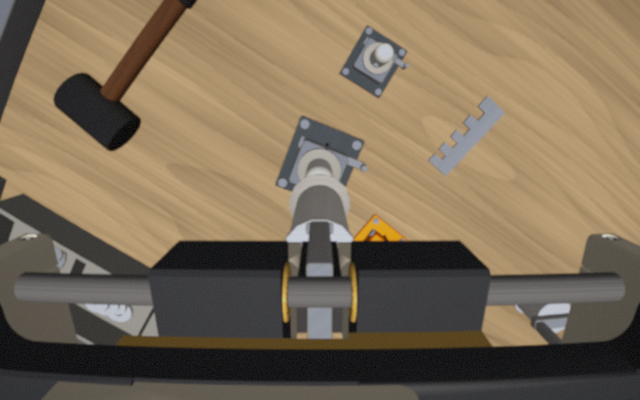

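View pics/c5.png

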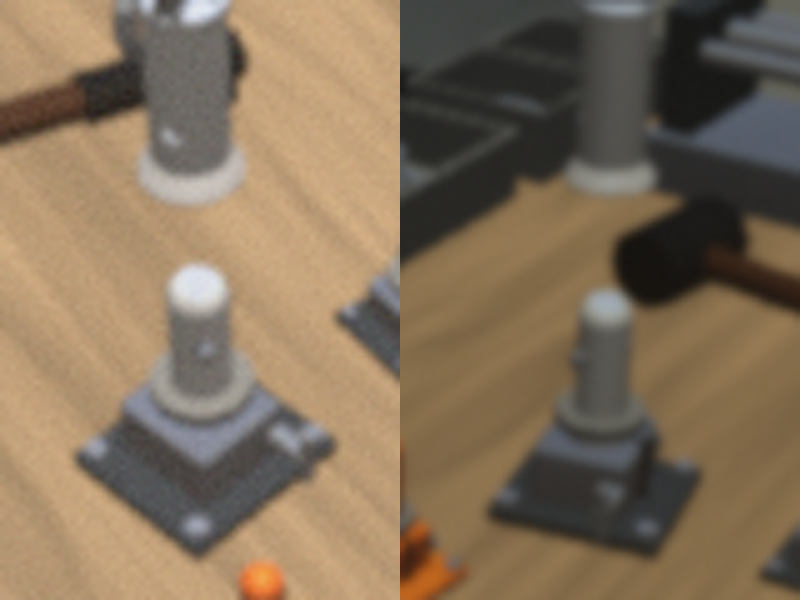

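```bash
cat > al.py <<'E'
from h import *
from scipy.optimize import least_squares
np.set_printoptions(precision=4,suppress=True)
S=cam(pickle.load(open("scene5.pkl","rb")));D=cam(pickle.load(open("side5.pkl","rb")))
c=pickle.load(open("wrist5.pkl","rb"));W=cam(c,c["st"])
def solve(obs):  # obs: (cam, crop->px fn point, z): distance of point from vertical axis image, using local column only
    def f(p):
        r=[]
        for C,px,z in obs:
            r.append(proj(C,[p[0],p[1],z])[0,0]-px)
        return r
    s=least_squares(f,[.53,-.146]); return s.x,s.fun
E
python3 - <<'E'
from al import *
sx=lambda x:268+(x-2)/5; dx=lambda x:306+(x-2)/5
# row-to-z: rows only matter weakly; print projected rows for check
for C in (S,D): print(proj(C,[[.5315,-.1461,z] for z in (.199,.25,.117,.09,.062)]))
print("pole",solve([(S,sx(198),.117),(S,sx(200),.09),(S,sx(204),.062),(D,dx(206),.117),(D,dx(203),.09),(D,dx(200),.062)]))
print("head",solve([(S,sx(191.5),.199),(S,sx(189),.25),(D,dx(211.5),.199),(D,dx(215),.25)]))
E
```

```text
[[304.7587 153.884 ]
 [303.8656 135.8823]
 [306.0533 179.9981]
 [306.4459 187.9217]
 [306.8371 195.8202]]
[[348.8146 164.6909]
 [349.7665 146.1546]
 [347.3639 192.711 ]
 [346.9068 201.4845]
 [346.443  210.3581]]
pole (array([ 0.531 , -0.1414]), array([ 0.1629,  0.1308, -0.3025, -0.1466,  0.0032,  0.1466]))
head (array([ 0.5316, -0.1408]), array([ 0.1738, -0.1672, -0.1166,  0.1142]))
```

{"fn": "apply_moves", "kwargs": {
  "plan": [
    [255,[0,-0.016,0.3],0],
    [255,[0,0,0.4],0],
    [255,[0,0,0.3],0],
    [255,[0,0,0.2],0],
    [255,[0,0,0.1],0],
    [255,[0,0,0.1],0],
    [255,[0,0,0.1],0],
    [255,[0,0,0.1],0],
    [255,[0,0,0.1],0],
    [255,[0,0,0],0]
  ]
}}

```text
time_s: 8.1
tcp_pos: [0.5309, -0.1468, 0.2171]
eef_rot: [-180.0, -0.0, 122.7]
contact_force: [0.3, 0.2, -2.2]
gripper_width: 0.0105
```

```bash
python3 snap.py side 6;python3 snap.py scene 6|head -1
cat > crop.py <<'E'
import cv2,numpy as np,sys
t=sys.argv[1]
f=lambda i,x,y,w,h,s:cv2.resize(i[y:y+h,x:x+w],None,fx=s,fy=s,interpolation=cv2.INTER_CUBIC)
a=f(cv2.imread(f"pics/scene{t}.png"),268,120,80,120,5);b=f(cv2.imread(f"pics/side{t}.png"),306,130,80,120,5)
cv2.imwrite(f"pics/d{t}.png",np.hstack([a,b]))
E
python3 crop.py 6
```

```text
time_s 8.1
joints [ 4.91670e+00  9.29140e+00 -1.59010e+01 -6.30000e-03 -6.48511e+01
 -6.22594e+01]
tcp_pos [ 0.5309 -0.1468  0.2171]
eef_rot [-1.799643e+02 -2.530000e-02  1.226546e+02]
contact_force [ 0.2745  0.2347 -2.1502]
moment [ 0.0204 -0.0202 -0.0297]
gripper_width 0.0105
time_s 8.15
```

View pics/d6.png

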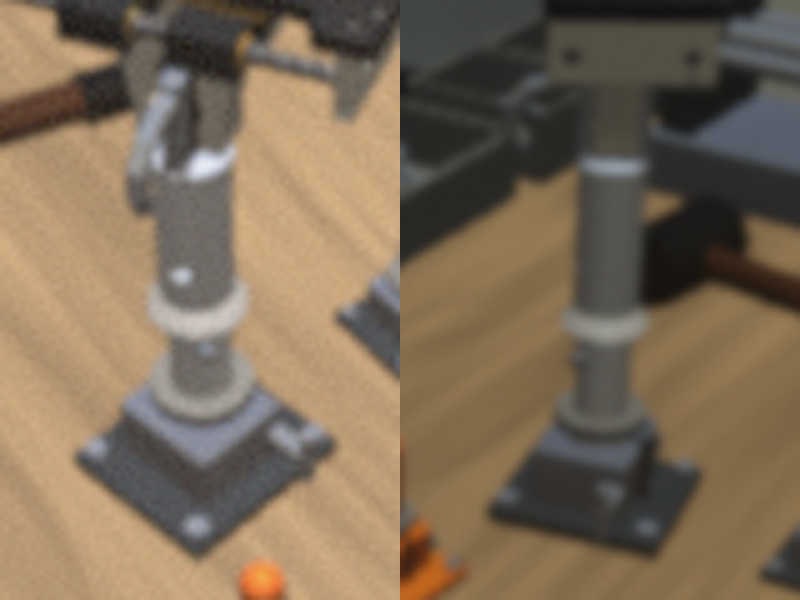

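{"fn": "apply_moves", "kwargs": {
  "plan": [
    [255,[0,0,0.06],0],
    [255,[0,0,0.06],0],
    [255,[0,0,0.06],0],
    [255,[0,0,0],0]
  ]
}}

```text
time_s: 8.7
tcp_pos: [0.5309, -0.1468, 0.2082]
eef_rot: [-180.0, -0.0, 122.7]
contact_force: [0.4, -1.1, -2.4]
gripper_width: 0.0098
```

{"fn": "apply_moves", "kwargs": {
  "plan": [
    [255,[0,0,0.05],0],
    [255,[0,0,0.05],0],
    [255,[0,0,0],0]
  ]
}}

```text
time_s: 9.07
tcp_pos: [0.531, -0.1468, 0.2033]
eef_rot: [-180.0, -0.0, 122.7]
contact_force: [-0.2, -0.4, -2.3]
gripper_width: 0.01
```

{"fn": "apply_moves", "kwargs": {
  "plan": [
    [255,[0,0,0.05],0],
    [255,[0,0,0.05],0],
    [255,[0,0,0],0]
  ]
}}

```text
time_s: 9.45
tcp_pos: [0.5311, -0.1468, 0.1986]
eef_rot: [-180.0, 0.0, 122.7]
contact_force: [-1.4, -0.8, -0.4]
gripper_width: 0.0099
```

{"fn": "apply_moves", "kwargs": {
  "plan": [
    [255,[0,0,0.03],0],
    [255,[0,0,0.03],0],
    [255,[0,0,0],0]
  ]
}}

```text
time_s: 9.82
tcp_pos: [0.5311, -0.1468, 0.1955]
eef_rot: [180.0, 0.0, 122.7]
contact_force: [-2.1, 0.5, 1.9]
gripper_width: 0.01
```

{"fn": "apply_moves", "kwargs": {
  "plan": [
    [255,[0,0,0.03],0],
    [255,[0,0,0.03],0],
    [255,[0,0,0],0]
  ]
}}

```text
time_s: 10.2
tcp_pos: [0.5311, -0.1468, 0.1921]
eef_rot: [-180.0, -0.0, 122.7]
contact_force: [-1.6, -0.8, -0.8]
gripper_width: 0.0101
```

{"fn": "apply_moves", "kwargs": {
  "plan": [
    [255,[0,0,0.03],0],
    [255,[0,0,0.03],0],
    [255,[0,0,0],0]
  ]
}}

```text
time_s: 10.58
tcp_pos: [0.5311, -0.1468, 0.1893]
eef_rot: [-180.0, -0.0, 122.7]
contact_force: [-0.9, -0.5, -0.1]
gripper_width: 0.01
```

{"fn": "apply_moves", "kwargs": {
  "plan": [
    [255,[0,0,0.06],0],
    [255,[0,0,0.06],0],
    [255,[0,0,0.06],0],
    [255,[0,0,0],0]
  ]
}}

```text
time_s: 11.08
tcp_pos: [0.531, -0.1467, 0.1799]
eef_rot: [-180.0, -0.0, 122.7]
contact_force: [-0.9, -0.9, -1.6]
gripper_width: 0.0098
```

{"fn": "apply_moves", "kwargs": {
  "plan": [
    [255,[0,0,0.06],0],
    [255,[0,0,0.06],0],
    [255,[0,0,0.06],0],
    [255,[0,0,0],0]
  ]
}}

```text
time_s: 11.58
tcp_pos: [0.531, -0.1468, 0.171]
eef_rot: [-180.0, -0.0, 122.7]
contact_force: [-1.5, -0.2, -2.8]
gripper_width: 0.0098
```

{"fn": "apply_moves", "kwargs": {
  "plan": [
    [255,[0,0,0.04],0],
    [255,[0,0,0.03],0],
    [255,[0,0,0],0]
  ]
}}

```text
time_s: 11.95
tcp_pos: [0.531, -0.1468, 0.1679]
eef_rot: [-180.0, -0.0, 122.7]
contact_force: [-1.8, -0.0, 0.1]
gripper_width: 0.0099
```

{"fn": "apply_moves", "kwargs": {
  "plan": [
    [255,[0,0,0.02],0],
    [255,[0,0,0.01],0],
    [255,[0,0,0],0]
  ]
}}

```text
time_s: 12.32
tcp_pos: [0.5311, -0.1468, 0.1665]
eef_rot: [-180.0, -0.0, 122.7]
contact_force: [-2.4, -0.2, 2.5]
gripper_width: 0.0099
```

{"fn": "apply_moves", "kwargs": {
  "plan": [
    [255,[0,0,0.015],0],
    [255,[0,0,0],0]
  ]
}}

```text
time_s: 12.58
tcp_pos: [0.5311, -0.1468, 0.1657]
eef_rot: [-180.0, -0.0, 122.7]
contact_force: [-2.9, -0.5, 1.2]
gripper_width: 0.0099
```

{"fn": "apply_moves", "kwargs": {
  "plan": [
    [255,[0,0,0.015],0],
    [255,[0,0,0],0]
  ]
}}

```text
time_s: 12.82
tcp_pos: [0.5311, -0.1468, 0.165]
eef_rot: [-180.0, -0.0, 122.7]
contact_force: [-3.4, -0.2, 1.3]
gripper_width: 0.0098
```

{"fn": "apply_moves", "kwargs": {
  "plan": [
    [255,[0,0,0.015],0],
    [255,[0,0,0],0]
  ]
}}

```text
time_s: 13.08
tcp_pos: [0.5311, -0.1468, 0.1645]
eef_rot: [180.0, 0.0, 122.7]
contact_force: [-3.1, -0.8, 3.8]
gripper_width: 0.0097
```

```bash
python3 snap.py side 7;python3 snap.py scene 7|head -1; python3 crop.py 7
```

```text
time_s 13.075
joints [ 4.91790e+00  1.18021e+01 -2.01220e+01  5.10000e-03 -5.80707e+01
 -6.22582e+01]
tcp_pos [ 0.5311 -0.1468  0.1645]
eef_rot [1.799974e+02 6.300000e-03 1.226624e+02]
contact_force [-3.1286 -0.7551  3.8416]
moment [1.6960e-01 1.5857e+00 1.4000e-03]
gripper_width 0.0097
time_s 13.125
```

View pics/d7.png

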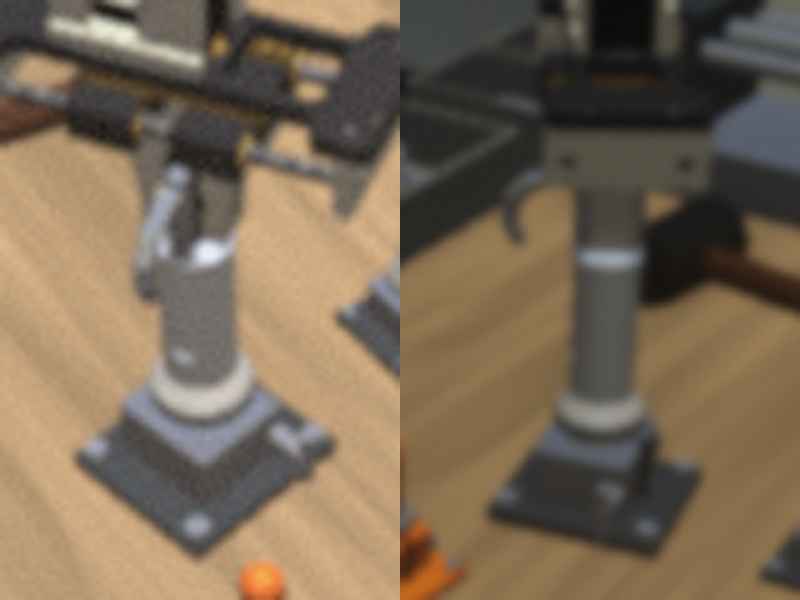

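{"fn": "apply_moves", "kwargs": {
  "plan": [
    [255,[0.005,-0.01,0],0],
    [255,[0,0,0.01],0],
    [255,[0,0,0],0]
  ]
}}

```text
time_s: 13.55
tcp_pos: [0.531, -0.1469, 0.1644]
eef_rot: [180.0, 0.0, 122.7]
contact_force: [-3.1, 0.3, 6.9]
gripper_width: 0.0098
```

{"fn": "apply_moves", "kwargs": {
  "plan": [
    [255,[0.005,-0.01,0],0],
    [255,[0,0,0.01],0],
    [255,[0,0,0],0]
  ]
}}

```text
time_s: 13.92
tcp_pos: [0.5309, -0.1469, 0.1644]
eef_rot: [179.9, 0.1, 122.7]
contact_force: [-2.8, 1.1, 9.1]
gripper_width: 0.01
```

{"fn": "apply_moves", "kwargs": {
  "plan": [
    [255,[0,0,0],-0.4],
    [255,[0,0,0],-0.5],
    [255,[0,0,0],-0.5],
    [255,[0,0,0],-0.5],
    [255,[0,0,0],-0.5],
    [255,[0,0,0],0]
  ]
}}

```text
time_s: 14.68
tcp_pos: [0.531, -0.1469, 0.1644]
eef_rot: [179.9, 0.1, 137.1]
contact_force: [-2.3, 0.4, 9.1]
gripper_width: 0.01
```

```bash
python3 snap.py side 8;python3 snap.py scene 8|head -1; python3 crop.py 8
```

```text
time_s 14.675
joints [ 4.92450e+00  1.17240e+01 -2.02525e+01  2.49000e-02 -5.78906e+01
 -4.78228e+01]
tcp_pos [ 0.531  -0.1469  0.1644]
eef_rot [1.799158e+02 1.049000e-01 1.371149e+02]
contact_force [-2.2765  0.4248  9.0575]
moment [0.5057 1.4057 0.0271]
gripper_width 0.01
time_s 14.725
```

View pics/d8.png

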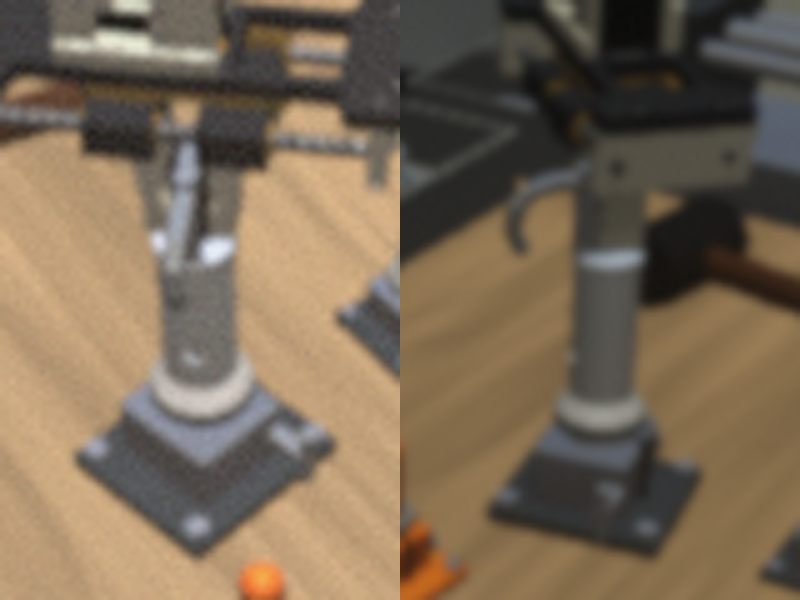

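{"fn": "apply_moves", "kwargs": {
  "plan": [
    [255,[0,0,0],-0.4],
    [255,[0,0,0],-0.4],
    [255,[0,0,0],0]
  ]
}}

```text
time_s: 15.15
tcp_pos: [0.531, -0.1469, 0.1644]
eef_rot: [179.9, 0.1, 141.9]
contact_force: [-3.2, 0.4, 9.5]
gripper_width: 0.01
```

```bash
python3 -c "
from plant import get_state as g;s=g();print(s['moment'],s['contact_force'],s['joint_torque'][5])"
```

```text
[ 0.51207219  1.41033337 -0.08654528] [-3.24920056  0.38756601  9.49807987] 0.3329840116202831
```

{"fn": "apply_moves", "kwargs": {
  "plan": [
    [255,[0,0,0],-0.3],
    [255,[0,0,0],-0.3],
    [255,[0,0,0],0]
  ]
}}

```text
time_s: 15.52
tcp_pos: [0.531, -0.1469, 0.1644]
eef_rot: [179.9, 0.1, 145.5]
contact_force: [-2.3, 1.1, 8.8]
gripper_width: 0.0099
```

```bash
python3 -c "
from plant import get_state as g;s=g();print(s['moment'],s['contact_force'],s['joint_torque'][5])"
```

```text
[ 0.48605608  1.35700144 -0.10533668] [-2.27776543  1.14006603  8.78709005] 0.30184244737029076
```

{"fn": "apply_moves", "kwargs": {
  "plan": [
    [255,[0,0,0],-0.25],
    [255,[0,0,0],0]
  ]
}}

```text
time_s: 15.78
tcp_pos: [0.531, -0.1469, 0.1644]
eef_rot: [179.9, 0.1, 147.0]
contact_force: [-3.1, 1.1, 9.4]
gripper_width: 0.0099
```

```bash
cat > m.py <<'E'
from plant import get_state as g
s=g();print(s['moment'],s['contact_force'],s['joint_torque'][5])
E
python3 m.py; python3 snap.py scene 9|head -1;python3 snap.py side 9|head -1; python3 crop.py 9
```

```text
[ 0.5413626   1.43856066 -0.10558918] [-3.11203943  1.10276643  9.36700495] 0.28449414297938347
time_s 15.775
time_s 15.825
```

View pics/d9.png

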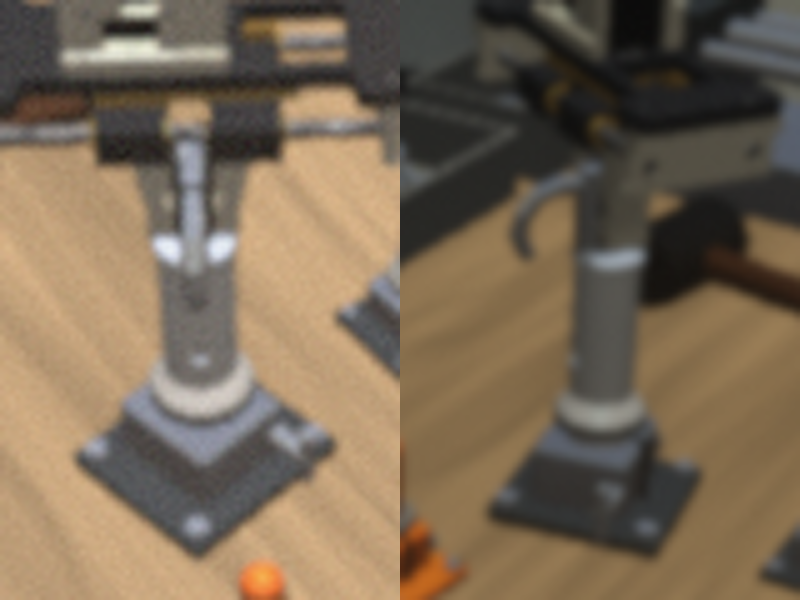

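{"fn": "apply_moves", "kwargs": {
  "plan": [
    [255,[0,0,0],-0.25],
    [255,[0,0,0],0]
  ]
}}

```text
time_s: 16.12
tcp_pos: [0.531, -0.1469, 0.1644]
eef_rot: [179.9, 0.1, 148.5]
contact_force: [-3.8, 0.7, 7.4]
gripper_width: 0.0102
```

```bash
python3 m.py
```

```text
[ 0.49189337  1.39998226 -0.11247348] [-3.82422572  0.66174012  7.41802692] 0.2818630076944828
```

{"fn": "apply_moves", "kwargs": {
  "plan": [
    [255,[0,0,0],-0.25],
    [255,[0,0,0],0]
  ]
}}

```text
time_s: 16.38
tcp_pos: [0.531, -0.1469, 0.1644]
eef_rot: [179.9, 0.1, 150.0]
contact_force: [-2.8, 0.5, 8.0]
gripper_width: 0.0099
```

```bash
python3 m.py
```

```text
[ 0.51940088  1.37572314 -0.10899483] [-2.78553587  0.51603786  8.02363912] 0.2817090321332216
```

{"fn": "apply_moves", "kwargs": {
  "plan": [
    [255,[0,0,0],-0.25],
    [255,[0,0,0],0]
  ]
}}

```text
time_s: 16.62
tcp_pos: [0.531, -0.1469, 0.1644]
eef_rot: [179.9, 0.1, 151.5]
contact_force: [-3.1, 1.5, 8.8]
gripper_width: 0.0101
```

```bash
python3 m.py; python3 snap.py scene 10|head -1;python3 snap.py side 10|head -1; python3 crop.py 10
```

```text
[ 0.47545706  1.44568613 -0.14304706] [-3.09042256  1.49643845  8.78946954] 0.2679312787950039
time_s 16.625
time_s 16.675
```

View pics/d10.png

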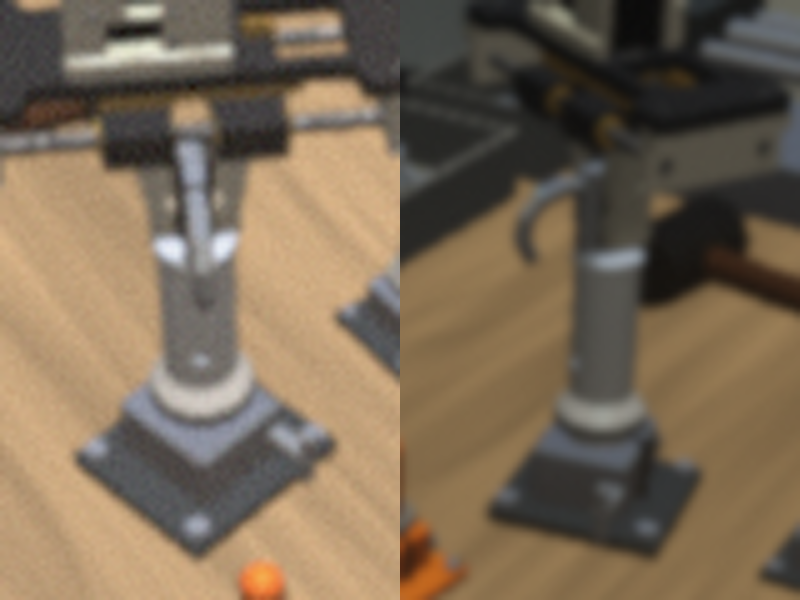

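{"fn": "apply_moves", "kwargs": {
  "plan": [
    [255,[0,0,0],-0.2],
    [255,[0,0,0],0]
  ]
}}

```text
time_s: 16.98
tcp_pos: [0.531, -0.1469, 0.1644]
eef_rot: [180.0, 0.1, 152.7]
contact_force: [-2.4, 0.3, 9.4]
gripper_width: 0.0097
```

```bash
python3 m.py
```

```text
[ 0.49316279  1.48912719 -0.01230093] [-2.42490215  0.29321656  9.35582422] 0.16886650118976831
```

{"fn": "apply_moves", "kwargs": {
  "plan": [
    [255,[0,0,0],-0.2],
    [255,[0,0,0],0]
  ]
}}

```text
time_s: 17.23
tcp_pos: [0.531, -0.1469, 0.1644]
eef_rot: [180.0, 0.1, 153.9]
contact_force: [-2.6, 0.6, 7.4]
gripper_width: 0.0096
```

```bash
python3 m.py
```

```text
[ 0.44531741  1.30852747 -0.09000065] [-2.57460052  0.58285843  7.4171733 ] 0.1987039390951395
```

The torque dropped at 152.7°, which may be the click, so I'm looking before turning any further.

```bash
python3 m.py; python3 snap.py scene 11|head -1;python3 snap.py side 11|head -1; python3 crop.py 11
python3 - <<'E'
import cv2,numpy as np
f=lambda i,x,y,w,h,s:cv2.resize(i[y:y+h,x:x+w],None,fx=s,fy=s,interpolation=cv2.INTER_CUBIC)
rows=[np.hstack([f(cv2.imread(f"pics/{n}{t}.png"),x,y,26,36,7) for t in (8,9,10,11)]) for n,x,y in (("scene",296,170),("side",330,180))]
cv2.imwrite("pics/e11.png",np.vstack(rows))
E
```

```text
[ 0.44531741  1.30852747 -0.09000065] [-2.57460052  0.58285843  7.4171733 ] 0.1987039390951395
time_s 17.225
time_s 17.275
```

View pics/e11.png

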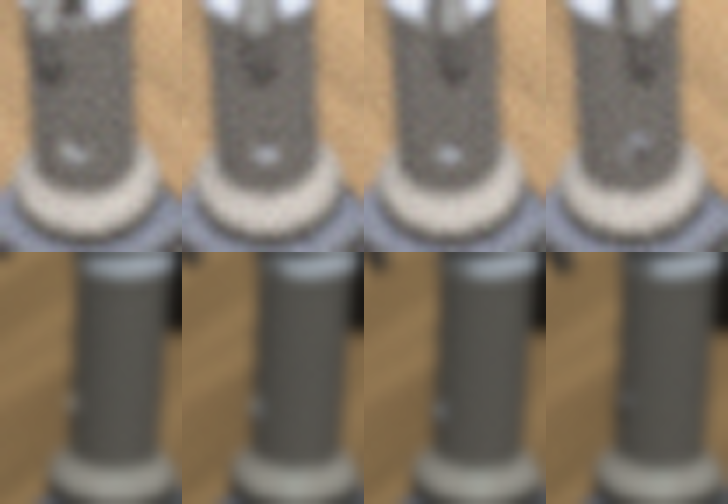

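The steel tip is now at scene (309,190) with a shadow beside it. That is exactly where the fully-out button stood at the start (309.4,189.8), so it has popped. I'll take off the press, then release.

{"fn": "apply_moves", "kwargs": {
  "plan": [
    [255,[0,0,-0.012],0],
    [255,[0,0,0],0],
    [200,[0,0,0],0],
    [150,[0,0,0],0],
    [100,[0,0,0],0],
    [100,[0,0,0],0],
    [100,[0,0,-0.2],0],
    [100,[0,0,-0.5],0],
    [100,[0,0,-0.8],0],
    [100,[0,0,-0.8],0],
    [100,[0,0,0],0],
    [100,[0,0,0],0]
  ]
}}

```text
time_s: 18.82
tcp_pos: [0.5298, -0.1468, 0.2791]
eef_rot: [180.0, 0.0, 153.9]
contact_force: [-0.1, -0.6, 0.7]
gripper_width: 0.0535
```

{"fn": "apply_moves", "kwargs": {
  "plan": [
    [100,[0,0.8,0],0],
    [100,[0,0.8,0],0],
    [100,[0,0.4,0],0],
    [100,[0,0,0],0],
    [100,[0,0,0],0]
  ]
}}

```text
time_s: 19.45
tcp_pos: [0.5736, -0.0576, 0.2785]
eef_rot: [-180.0, -0.0, 153.9]
contact_force: [0.2, -0.2, -0.4]
gripper_width: 0.0534
```

```bash
python3 snap.py wrist 12; python3 snap.py scene 12|head -1;python3 snap.py side 12|head -1; python3 crop.py 12
python3 - <<'E'
import cv2,numpy as np
f=lambda i,x,y,w,h,s:cv2.resize(i[y:y+h,x:x+w],None,fx=s,fy=s,interpolation=cv2.INTER_CUBIC)
cv2.imwrite("pics/e12.png",np.hstack([f(cv2.imread(f"pics/{n}12.png"),x,y,40,56,10) for n,x,y in (("scene",288,155),("side",324,170))]))
E
```

```text
time_s 19.45
joints [ 1.37002e+01  9.62960e+00 -7.35100e+00  1.20000e-03 -7.30811e+01
 -3.98411e+01]
tcp_pos [ 0.5736 -0.0576  0.2785]
eef_rot [-1.799596e+02 -4.660000e-02  1.538594e+02]
contact_force [ 0.2204 -0.2191 -0.3916]
moment [0.0215 0.1134 0.053 ]
gripper_width 0.0534
time_s 19.5
time_s 19.55
```

View pics/e12.png

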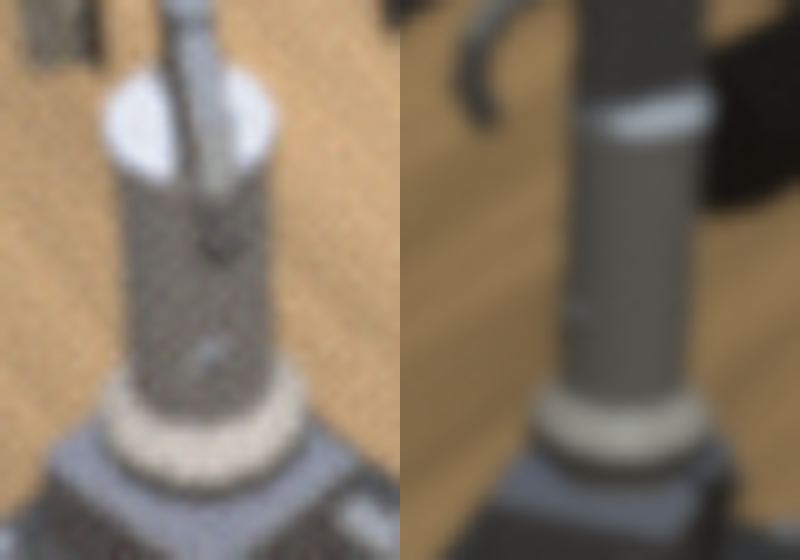

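View pics/wrist12.png

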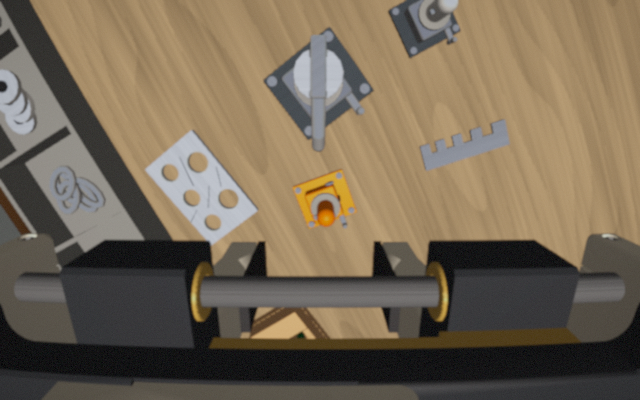

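View pics/scene12.png

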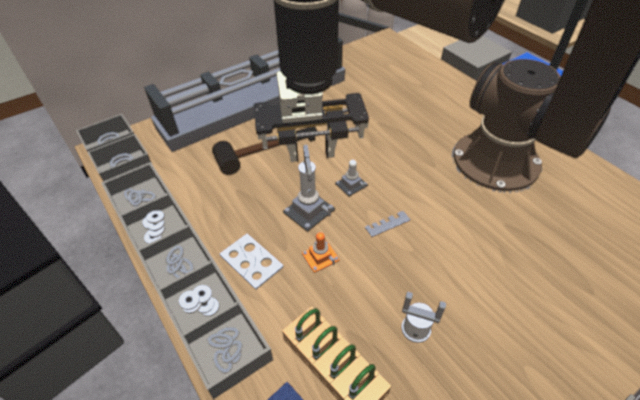

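{"fn": "apply_moves", "kwargs": {
  "plan": [
    [100,[0,0,0],1],
    [100,[0,0,0],1],
    [100,[0,0,0],1],
    [100,[0,0,0],1],
    [100,[0,0,0],1],
    [100,[0,0,0],1],
    [100,[0,0,0],1],
    [100,[0,0,0],1],
    [100,[0,0,0],1],
    [100,[0,0,0],1],
    [100,[0,0,0],1],
    [100,[0,0,0],1]
  ]
}}

```text
time_s: 21.1
tcp_pos: [0.5738, -0.0578, 0.2791]
eef_rot: [180.0, -0.0, 81.6]
contact_force: [-0.2, -0.5, 0.9]
gripper_width: 0.0533
```

{"fn": "apply_moves", "kwargs": {
  "plan": [
    [100,[0,0,0],1],
    [100,[0,0,0],1],
    [100,[0,0,0],1],
    [100,[0.6,0.3,0],0],
    [100,[0.7,0.3,0],0],
    [100,[0.7,0.4,0.2],0],
    [100,[0,0,0.5],0],
    [100,[0,0,0.4],0],
    [100,[0,0,0],0],
    [100,[0,0,0],0]
  ]
}}

```text
time_s: 22.35
tcp_pos: [0.6634, 0.0101, 0.2251]
eef_rot: [179.9, -0.0, 63.8]
contact_force: [-0.5, -0.2, 0.1]
gripper_width: 0.0533
```

```bash
python3 snap.py wrist 13
```

```text
time_s 22.35
joints [ 1.769190e+01  1.947940e+01 -1.100800e+00  3.130000e-02 -6.935310e+01
 -1.338647e+02]
tcp_pos [0.6634 0.0101 0.2251]
eef_rot [ 1.799316e+02 -2.510000e-02  6.383820e+01]
contact_force [-0.5054 -0.2328  0.1333]
moment [-0.031  -0.0878  0.0066]
gripper_width 0.0533
```

View pics/wrist13.png

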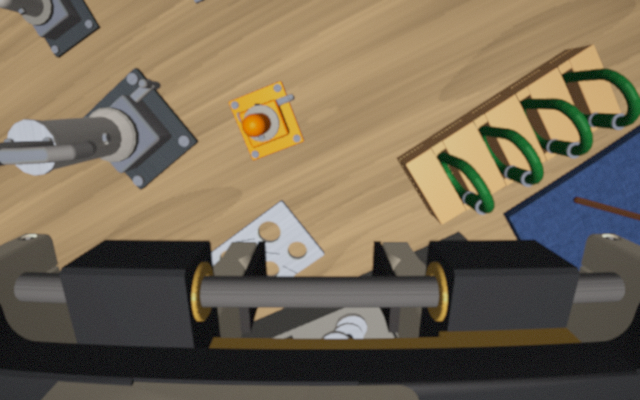

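```bash
python3 - <<'E'
import cv2,numpy as np
f=lambda i,x,y,w,h,s:cv2.resize(i[y:y+h,x:x+w],None,fx=s,fy=s,interpolation=cv2.INTER_CUBIC)
cv2.imwrite("pics/e13.png",f(cv2.imread("pics/wrist13.png"),0,85,150,100,5))
from h import *
c=pickle.load(open("wrist13.pkl","rb"));W=cam(c,c["st"])
P=np.array([.531,-.1467])
for b in (58,61,64):
    u=np.array([np.cos(np.radians(b)),np.sin(np.radians(b))])
    print(b,[((proj(W,[*(P+r*u),.097])[0]-[0,85])*5).round() for r in (.016,.018,.021)])
E
```

```text
58 [array([511., 274.]), array([522., 275.]), array([539., 276.])]
61 [array([510., 269.]), array([521., 269.]), array([538., 270.])]
64 [array([509., 264.]), array([521., 263.]), array([537., 263.])]
```

View pics/e13.png

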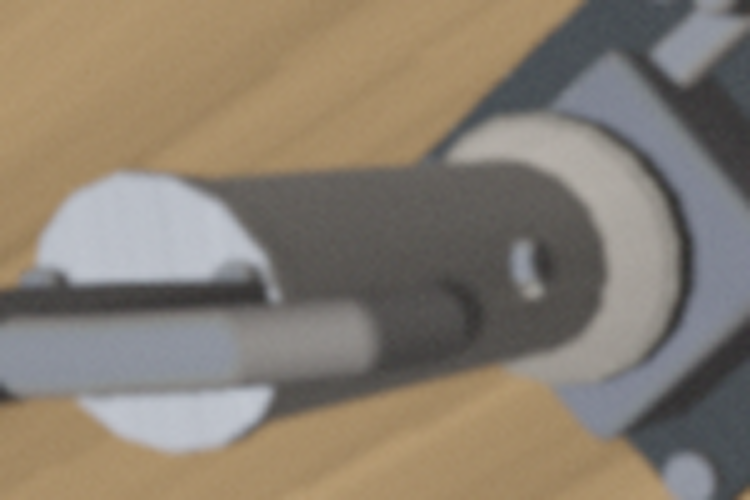

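```bash
python3 - <<'E'
from h import *
S=cam(pickle.load(open("scene0.pkl","rb")));D=cam(pickle.load(open("side0.pkl","rb")))
P=np.array([.531,-.1414])
for b in (58,61,64,68):
    u=np.array([np.cos(np.radians(b)),np.sin(np.radians(b))])
    for n,C in (("S",S),("D",D)): print(b,n,[(proj(C,[*(P+r*u),.097])[0]).round(1) for r in (.016,.018,.021)])
E
python3 - <<'E'
import cv2,numpy as np
f=lambda i,x,y,w,h,s:cv2.resize(i[y:y+h,x:x+w],None,fx=s,fy=s,interpolation=cv2.INTER_CUBIC)
rows=[np.hstack([f(cv2.imread(f"pics/{n}{t}.png"),x,y,20,24,10) for t in (5,10,11,12)]) for n,x,y in (("scene",300,178),("side",334,190))]
cv2.imwrite("pics/e14.png",np.vstack(rows))
E
```

```text
58 S [array([307.8, 192. ]), array([307.9, 192.6]), array([307.9, 193.6])]
58 D [array([341.1, 201. ]), array([340.4, 201.2]), array([339.5, 201.4])]
61 S [array([308.2, 192. ]), array([308.3, 192.6]), array([308.4, 193.5])]
61 D [array([341.2, 201.2]), array([340.6, 201.3]), array([339.6, 201.6])]
64 S [array([308.6, 191.9]), array([308.7, 192.5]), array([308.8, 193.5])]
64 D [array([341.4, 201.3]), array([340.8, 201.5]), array([339.9, 201.7])]
68 S [array([309. , 191.8]), array([309.2, 192.5]), array([309.5, 193.4])]
68 D [array([341.7, 201.5]), array([341.1, 201.7]), array([340.2, 202. ])]
```

View pics/e14.png

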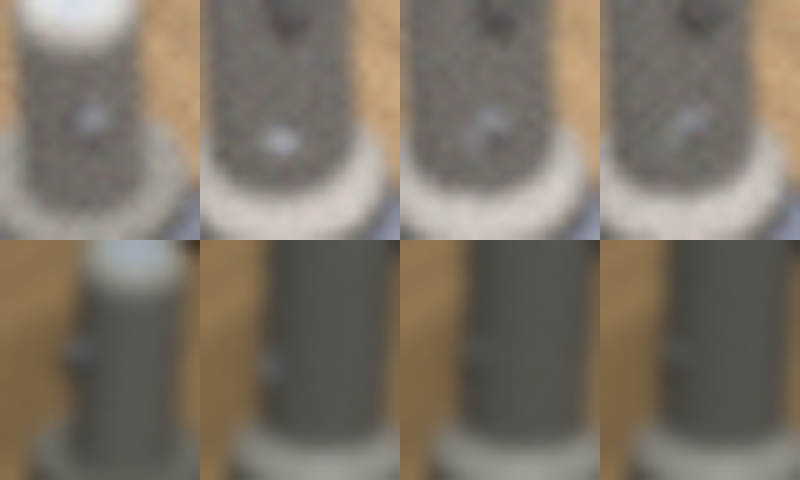

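```bash
python3 - <<'E'
from h import *
c=pickle.load(open("wrist13.pkl","rb"));W=cam(c,c["st"])
P=np.array([.531,-.1467])
g=lambda X:((proj(W,X)-[0,85])*5+2).round()
t=np.linspace(0,2*np.pi,60)
im=cv2.imread("pics/e13.png")
def poly(X,col): cv2.polylines(im,[g(X).astype(int)],True,col,1)
circ=lambda r,z:np.c_[P[0]+r*np.cos(t),P[1]+r*np.sin(t),0*t+z]
poly(circ(.018,.158),(0,0,255));poly(circ(.024,.062),(0,0,255));poly(circ(.026,.062),(0,255,255))
b=np.radians(63.9);u=np.array([np.cos(b),np.sin(b),0]);v=np.array([-u[1],u[0],0]);z=np.array([0,0,1])
for h,r,R,col in ((.097,.018,.0048,(0,255,0)),(.097,.021,.004,(255,0,0)),(.097,.016,.004,(255,0,255))):
    X=np.array([P[0],P[1],h])+r*u+R*(np.cos(t)[:,None]*v+np.sin(t)[:,None]*z); poly(X,col)
cv2.imwrite("pics/e15.png",cv2.resize(im[150:450],None,fx=1.06,fy=1.06))
E
```

```text
(no output)
```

View pics/e15.png

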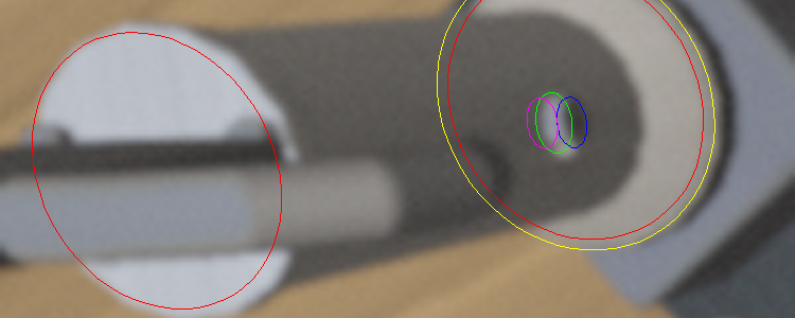

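{"fn": "apply_moves", "kwargs": {
  "plan": [
    [100,[0,0,0],-1],
    [100,[0,0,0],-1],
    [100,[0,0,0],-1],
    [100,[0,0,0],-1],
    [100,[0,0,0],-1],
    [100,[0,0,0],-1],
    [100,[0,0,0],-1],
    [100,[0,0,0],-1],
    [100,[0,0,0],-1],
    [100,[0,0,0],-1],
    [100,[0,0,0],-1],
    [100,[0,0,0],-1]
  ]
}}

```text
time_s: 23.9
tcp_pos: [0.6635, 0.0105, 0.2255]
eef_rot: [179.9, 0.1, 136.1]
contact_force: [0.4, -0.2, -0.2]
gripper_width: 0.0533
```

{"fn": "apply_moves", "kwargs": {
  "plan": [
    [100,[0,0,0],-1],
    [100,[0,0,0],-1],
    [100,[0,0,0],-1],
    [100,[-0.75,-0.74,0],0],
    [100,[-0.75,-0.74,0],0],
    [100,[-0.75,-0.74,0],0],
    [100,[-0.75,-0.74,0],0],
    [100,[0,0,0],0],
    [100,[0,0,0],0]
  ]
}}

```text
time_s: 25.02
tcp_pos: [0.7325, -0.1887, 0.2246]
eef_rot: [180.0, 0.0, 153.8]
contact_force: [0.0, 0.9, 0.1]
gripper_width: 0.0533
```

```bash
python3 snap.py wrist 14
```

```text
time_s 25.025
joints [ 2.40600e-01  2.82968e+01  1.25432e+01 -4.40000e-03 -7.41988e+01
 -2.64328e+01]
tcp_pos [ 0.7325 -0.1887  0.2246]
eef_rot [1.799750e+02 4.080000e-02 1.538066e+02]
contact_force [0.0367 0.923  0.1441]
moment [-0.0388  0.0747 -0.0373]
gripper_width 0.0533
```

View pics/wrist14.png

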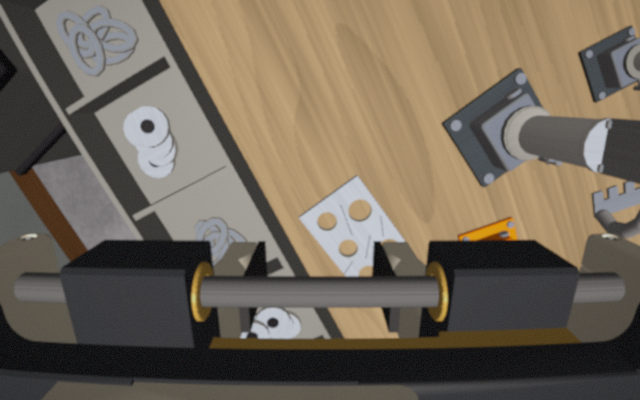

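```bash
python3 - <<'E'
import cv2,numpy as np
f=lambda i,x,y,w,h,s:cv2.resize(i[y:y+h,x:x+w],None,fx=s,fy=s,interpolation=cv2.INTER_CUBIC)
cv2.imwrite("pics/e16.png",f(cv2.imread("pics/wrist14.png"),500,90,100,90,7))
E
```

```text
(no output)
```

View pics/e16.png

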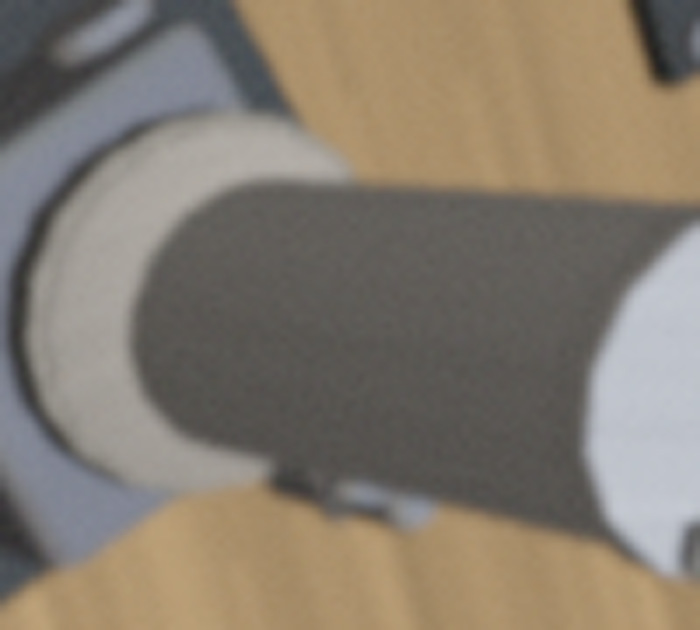

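```bash
python3 - <<'E'
from h import *
c=pickle.load(open("wrist14.pkl","rb"));W=cam(c,c["st"])
P=np.array([.531,-.1467])
g=lambda X:((proj(W,X)-[500,90])*7+3).round()
b=np.radians(63.9);u=np.array([np.cos(b),np.sin(b),0]);v=np.array([-u[1],u[0],0])
o=np.array([*P,0])
for n,X in (("cap ctr",o+[0,0,.158]),("rim ctr",o+[0,0,.062]),("edge18 z97",o+.018*u+[0,0,.097]),("tip",o+.021*u+[0,0,.097]),("tip top",o+.021*u+[0,0,.101]),("tip bot",o+.021*u+[0,0,.093])): print(n,g(X))
b=np.radians(106)
for r in (.04,.055,.065):
  for z in (.025,.035): print(r,z,g(o+[r*np.cos(b),r*np.sin(b),z]))
E
python3 - <<'E'
import cv2
im=cv2.imread("pics/wrist5.png")
E
```

```text
cap ctr [[779. 385.]]
rim ctr [[221. 302.]]
edge18 z97 [[364. 473.]]
tip [[360. 498.]]
tip top [[380. 503.]]
tip bot [[340. 493.]]
0.04 0.025 [[218. 481.]]
0.04 0.035 [[257. 491.]]
0.055 0.025 [[268. 553.]]
0.055 0.035 [[308. 565.]]
0.065 0.025 [[301. 601.]]
0.065 0.035 [[341. 614.]]
```

{"fn": "apply_moves", "kwargs": {
  "plan": [
    [100,[0.8,0,-0.1],0],
    [100,[0.6,0.1,0],0],
    [100,[0,0,0],0],
    [100,[0,0,0],0]
  ]
}}

```text
time_s: 25.58
tcp_pos: [0.6723, -0.152, 0.23]
eef_rot: [180.0, 0.1, 154.0]
contact_force: [0.7, 0.3, -0.2]
gripper_width: 0.0533
```

```bash
python3 snap.py wrist 15; python3 - <<'E'
from h import *
c=pickle.load(open("wrist15.pkl","rb"));W=cam(c,c["st"])
P=np.array([.531,-.1467])
b=np.radians(63.9);u=np.array([np.cos(b),np.sin(b),0])
o=np.array([*P,0])
q=proj(W,o+.021*u+[0,0,.097])[0];print(q)
x,y=max(0,int(q[0])-50),max(0,int(q[1])-50)
im=cv2.imread("pics/wrist15.png")[y:y+90,x:x+100]
cv2.imwrite("pics/e17.png",cv2.resize(im,None,fx=7,fy=7,interpolation=cv2.INTER_CUBIC))
g=lambda X:((proj(W,X)-[x,y])*7+3).round()
for n,X in (("rim ctr",o+[0,0,.062]),("edge18 z97",o+.018*u+[0,0,.097]),("tip",o+.021*u+[0,0,.097])): print(n,g(X))
E
```

```text
time_s 25.575
joints [ 3.41990e+00  2.17166e+01  2.87630e+00  7.90000e-03 -7.10654e+01
 -2.94615e+01]
tcp_pos [ 0.6723 -0.152   0.23  ]
eef_rot [1.799602e+02 8.580000e-02 1.539609e+02]
contact_force [ 0.7493  0.3451 -0.1678]
moment [-0.0181  0.0154  0.068 ]
gripper_width 0.0533
[471.03618094 151.8745783 ]
rim ctr [[261. 169.]]
edge18 z97 [[356. 335.]]
tip [[353. 359.]]
```

View pics/e17.png

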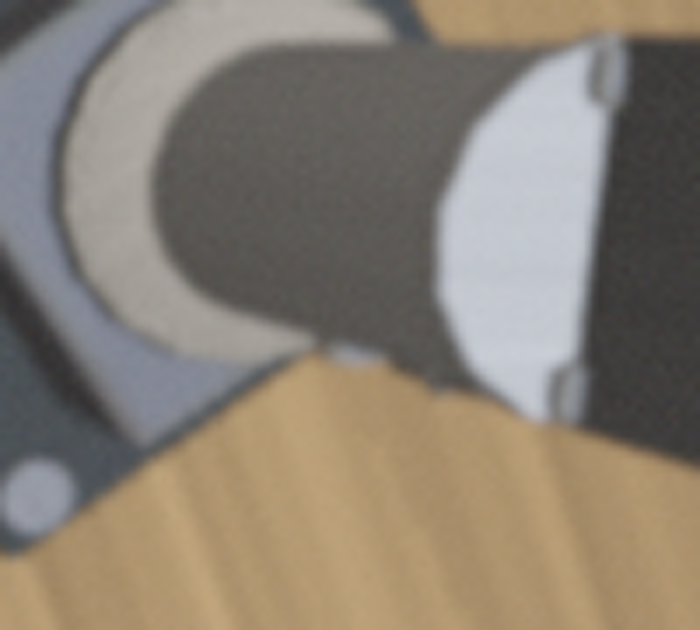

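From this side the handle no longer overlaps. The steel tip sticks out of the tube's outline at crop (350,357), against (353,359) predicted for a fully-out button. The head is on the collar and the arm is clear, so I'm handing in.

```bash
python3 -c "
from plant import close_job,get_state;print(get_state()['contact_force']);print(close_job())"
```

```text
[-0.58563481 -0.35286531  0.1788837 ]
the job is handed in; nothing more can be done
None
```

The hook head is on the pole end in the large grey clamp, seated on the collar with the spring button out through its hole, and I handed the job in at about 26 s.

- **Fit:** I gripped the head by its blade and slid it down until it stopped. The height stopped changing while the push rose to roughly 12 N (sampled between moves, sideways forces about 3–4 N).
- **Turn:** I turned it about 31° anticlockwise in small steps. The turning torque fell at 30°. I had already queued one more 1.2° step before reading that, so it turned slightly past the click. I then stopped, took off the push, let go and backed away.
- **Last checks:** From the side, the steel tip stands out of the tube where a fully-out button should be. In the scene and side views it is within about a third of a pixel of where it stood before. An earlier wrist view from the button's own side could have meant a recessed button, and the first silhouette view had the clamp handle behind it, so I moved and looked again.
- **Disagreement:** The fixed cameras and the wrist camera differed by about 5 mm in y, so I lined up the head and pole within the same view.
- **The rest:** The fork head still stands and the other things look unmoved in the last scene view, but I judged that by eye only. The arm reads under 1 N and touches nothing.

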